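# Pack out the tube mixer's clamp and hold it shut

### The arm

A 6-joint arm with a two-finger parallel gripper is mounted at the origin on the work surface. World frame = base frame: x ahead of the robot, y to its left, z up, the work surface at z = 0. Lengths are in m, angles in degrees, forces in N, time in s.
With the tool pointing down it reaches from about 0.3 to 0.75 m from the base axis. Payload 8.5 kg.
Tool frame: the origin (TCP) lies at the very end of the fingers, on their centre line; the grasp point (between the pads) lies 19 mm behind it; z points along the fingers, y is the line along which they close (so a half turn about z gives the same grasp; the last joint's range is limited). The gripper opens to 85 mm and grips with 20 to 120 N. Pads are 22 mm wide; open, the fingers measure 114 mm over their backs; the gripper's body (76 mm by 85 mm) begins 54 mm behind the grasp point. The pads swing forward as they close: fully open they stand 13 mm farther back than shut.
Start: joints at [63.753, 21.807, 74.336, -0, 83.858, -12.336], TCP at [0.132, 0.534, 0.231] pointing down, gripper open.
Joint ranges: [-178.18, 178.18], [-50.72, 133.34], [12.68, 142.11], [-81.47, 261.47], [9.98, 163.14], [-165.26, 165.26]. Speed limits (degrees/s): [136.94, 136.94, 180, 180, 180, 180].

### API

Orientations are given as a 3x3 rotation matrix whose columns are the frame's x, y, z axes.
In Python, from rig import observe, cams, ticket gives the robot as it stands.
- The arm moves only by the tool move_arm, never from a script. Its arguments are lists of equal length, an entry for each row: "jaw": the finger opening in cm, from 0 to 8.54; "dp": the shift along the tool's x, y, z in cm, a list of three; "turn": the turn, a rotation vector about the tool's x, y, z in rad, a list of three. In form: {"jaw": [jaw, ...], "dp": [[tx, ty, tz], ...], "turn": [[wx, wy, wz], ...]}. A call has 1 to 12 rows; each row shifts and turns the commanded pose from where the row before left it, along the tool's axes as they then stand; what a row does not reach is not made up. A row lasts 1/12 s, in which the tool goes at most 41.7 mm and 7.16 degrees, less where a joint would pass 70% of its speed; a pose out of reach is approached as far as the arm can. A call is refused whole if a number of a shift passes 4.17 or a number of a turn 0.125, either way. A call with a gripper value outside its range is refused whole. The fingers move at their own pace and stop on an object; "force" is the grip in N (left out, the last holds). Time passes only in rows, so rows that do not move let the fingers close. It gives the time, the measured TCP pose, the force, the opening and the grip force at its end, in the units of the state.
- observe(): the state, without advancing time (a new reading comes with each control period).
- cams.get_image(name): name is "scene" or "side" or "wrist"; returns (picture, depth): 480x640x3 uint8, red, green, blue; 480x640 float32, m along the optical axis (not along the pixel's ray), 0 where there is no reading.
- cams.calibration(name): a dict with "vertical_fov" (degrees; the focal length in pixels is half the picture's height over the tangent of half this angle, whatever the lens; pixels are square), "cx", "cy" (the principal point, pixels), "k1" (the pictures are not rectified: a ray, as slopes to the right and down, at radius r is drawn at 1 + k1 r^2 times it, then the intrinsics apply), "view" (4x4, takes a point from world to camera coordinates); the wrist camera has in their place "tool_from_camera" (4x4, takes a point from camera to tool coordinates, whose origin is the TCP and whose axes are the flange's). Camera axes: x right, y up, looking along -z (the intrinsics and any distortion apply to the point x, -y, -z); pixel columns grow to the right and rows downward; lengths in m; the calibration is good to about 2 mm. A picture is of the moment at which its call begins: read the wrist's pose just before it. calibration takes no time and is no camera call.
- ticket.close_job(): hands the job in; it is judged then, once.
Trained networks look in the newest picture that a camera, given by its name, has taken for a name from the list of things; names that differ only in an ending like _2 or _b are one class to them, and where a whole thing is asked for, a point or a joint stands for the part that bears it (a point fixed in the world has none). Each returns a list of dicts, best first, with "p" (0 to 1); they miss things now and then, are a little off and sometimes report something else, mostly with a low value. They report only what shows in the picture. A call takes as long as a camera call. They do not tell look-alikes from the thing itself.
- cams.spot_in(camera, query): "box" ([centre column, centre row, width, height] as shares, 0 to 1, of the picture: columns of its width, rows of its height, round what is visible of it).
- cams.outline_of(camera, query): "mask" (480x640 bool, what is visible of it) and "box" ([centre column, centre row, width, height] as shares, 0 to 1, of the picture: columns of its width, rows of its height, round what is visible of it).
- cams.mark_of(camera, query): "location" ([column, row] as shares, 0 to 1, of the picture: columns of its width, rows of its height: a listed point, or the origin of a listed thing).
The state is a dict: "time_s": time; "q": joint angles; "qvel": joint speeds; "joint_efforts": joint torques, N m; "position": TCP position; "tool_rot": TCP orientation; "ft_force": force on the tool from outside, world axes, zero at the start; "wrist_torque": the same for the moment, N m; "grip_width": finger opening in m; "gripper_force": force on a finger pad.
Only numpy, scipy, OpenCV 4.12 (cv2) and the standard library are available. Lean on these libraries where they do the work, as an engineer would, in place of code of your own. Each camera call takes 0.05 s, during which the arm holds its last target. There are 200 camera calls.

### The job

On the mixer's narrow rail one T-shaped filler plate already stands by the tube block, but the sprung jaw still cannot reach it: stand more of the plates, tabs up, on the middle of the rail between them, square across it and face to face, adding plates until pushing the jaw by its post closes the gap and squeezes the whole stack firmly against the block. Finish while still holding the jaw pressed tight on the stack, because it springs back if let go. Any plate not needed stays standing on the bench, and the other things on the bench are left where they are.

Things in the scene. Friction and masses are not known exactly. Their poses are not given: they have to be found in the camera images.
- mixer: White tube mixer, fixed on the bench: housing 130 (x) x 270 (y) x 40 high, with a narrow steel rail on top, 36 wide (x), running along its y, rail top 65 above the bench. Origin at bench level under the rail's centreline; z up, y along the rail towards the jaw's end. Its place and yaw vary.
- block_face (a point): Centre of the flat face (60 wide, 40 high, 20 above the rail top) of the aluminium tube block bolted on the rail; the block reaches 50 further to -y, with three capped tubes to 70 above the rail. The face looks to +y (mixer axes), towards the jaw; how far along the rail it is bolted varies. From this face to the jaw's face at rest is 48 to 75.
- jaw_face (a point): Centre of the jaw's flat pressing face (44 wide, 40 high, 20 above the rail top), looking to -y (mixer axes) at the block. The jaw is an aluminium block 64 long on the rail; it moves with joint jaw.
- jaw_handle (a point): Centre of the black upright post on top of the jaw, 24 x 24 and 45 high, its top 85 above the rail top; it lies 50 behind (+y of) the jaw's face, 42.5 above its centre. Pushed towards the block to close the jaw; the rail's end plate (top 30 above the rail) is 47 behind the post's centre when the jaw is at rest.
- jaw (a joint): Travel of the jaw from rest towards the block (mixer -y), 0 to 0.030 m, where it meets a hard stop. A return spring pushes it back to 0: 1.6 N at rest, rising to 4 N at full travel. It springs back when let go.
- spacer1_center (a point): Grey plastic filler plate 1, loose, about 100 g, an upside-down T standing on the rail already, 1 to 5 off the block's face: plate 60 wide (x) x 16 thick (y) x 40 high, with a tab 24 wide (x) x 16 thick (y) x 34 high on the middle of its top edge. The point is its centre, 37 above its underside; z up. All four are alike.
- spacer2_center (a point): Grey plastic filler plate 2, loose, about 100 g, an upside-down T standing on the bench: plate 60 wide (x) x 16 thick (y) x 40 high, with a tab 24 wide (x) x 16 thick (y) x 34 high on the middle of its top edge. The point is its centre, 37 above its underside; z up. All four are alike.
- spacer3_center (a point): Grey plastic filler plate 3, loose, about 100 g, an upside-down T standing on the bench: plate 60 wide (x) x 16 thick (y) x 40 high, with a tab 24 wide (x) x 16 thick (y) x 34 high on the middle of its top edge. The point is its centre, 37 above its underside; z up. All four are alike.
- spacer4_center (a point): Grey plastic filler plate 4, loose, about 100 g, an upside-down T standing on the bench: plate 60 wide (x) x 16 thick (y) x 40 high, with a tab 24 wide (x) x 16 thick (y) x 34 high on the middle of its top edge. The point is its centre, 37 above its underside; z up. All four are alike.
- petri: Bystander: stack of clear petri dishes, diameter 60, 26 high, among the filler plates, loose; origin at the centre of its underside.
- reagent: Bystander: amber jar, diameter 52, 100 high, loose; origin at the centre of its underside.
- slide_box: Bystander: cardboard slide box, 85 x 55 x 30 high, loose; origin at the centre of its underside.
- mouse: Bystander: computer mouse, black, 100 x 58 x 22 high, loose; origin at the centre of its underside.
- tip_box: Bystander: white pipette-tip box, 120 x 85 x 57 high, loose; origin at the centre of its underside.
- wipes: Bystander: white canister, diameter 72, 150 high, loose; origin at the centre of its underside.
Not all that is in view belongs to the job. What is shaped like the part that bears spacer2_center but pink is not meant. Leave any red look-alike of the part that bears spacer3_center alone.

How it is judged:
By the outcome, as a careful person would: the job done as asked, in the order asked, and still so for the second after the job is handed in, while the arm keeps its last pose, push and grip.
It also fails if it takes over 72 s, if anything falls off the work surface, if the arm or the gripper's body presses on something with over 40 N, if the wrist force passes 120 N, or if a joint passes its speed limit or range.

## Working session

There is one attempt and no reset: what is moved stays moved. The work goes in short steps, Python scripts to look and compute and a tool call to move; the robot and the scene stay as the last step left them, time stands still between calls to the robot, and variables do not carry over. Pictures are saved under pics/ and viewed, at most 10 in all, crops included, and the job is handed in when it is done.

Besides the shell and the picture viewer there is one more tool, called after ">>>" as a command line: name --argument value ..., lists and objects as JSON in quotes. move_arm: Moves the arm, as the interface text tells. Its arguments: {"type":"object","properties":{"jaw":{"type":"array","items":{"type":"number"}},"dp":{"type":"array","items":{"type":"array","items":{"type":"number"}}},"turn":{"type":"array","items":{"type":"array","items":{"type":"number"}}},"force":{"type":"number"}},"required":["jaw","dp","turn"]}

```bash
ls; mkdir -p pics; cat > h.py <<'E'
import numpy as np, cv2
from rig import observe, cams, ticket
def K(name):
    c=cams.calibration(name); f=240/np.tan(np.radians(c["vertical_fov"]/2)); return c,f
def cam2world(name,st=None):
    c,f=K(name)
    if name=="wrist":
        st=st or observe(); T=np.eye(4); T[:3,:3]=np.array(st["tool_rot"]); T[:3,3]=st["position"]
        return T@np.array(c["tool_from_camera"])
    return np.linalg.inv(np.array(c["view"]))
def cloud(name,d,st=None):
    c,f=K(name); M=cam2world(name,st)
    v,u=np.mgrid[0:480,0:640].astype(np.float32)
    km=np.array([[f,0,c["cx"]],[0,f,c["cy"]],[0,0,1]]); 
    p=cv2.undistortPoints(np.stack([u.ravel(),v.ravel()],1)[:,None].astype(np.float64),km,np.array([c["k1"],0,0,0,0]))[:,0]
    d=d.ravel().astype(float)
    P=np.stack([p[:,0]*d,-p[:,1]*d,-d,np.ones_like(d)])
    W=(M@P)[:3].T; W[d==0]=np.nan
    return W.reshape(480,640,3)
def shot(name,tag):
    st=observe(); im,d=cams.get_image(name); cv2.imwrite(f"pics/{tag}.png",im[:,:,::-1]); W=cloud(name,d,st); np.save(f"{tag}.npy",W); np.save(f"{tag}_im.npy",im); return im,W,st
E
python3 - <<'E'
from h import *
for n in("scene","side"):
    im,W,st=shot(n,n+"0")
    print(n,cams.calibration(n)["k1"],cam2world(n)[:3,3].round(3))
    for q in("spacer2_center","block_face","jaw_face","jaw_handle","mixer"):
        for r in cams.mark_of(n,q)[:6]:
            u,v=r["location"]; u=int(u*640);v=int(v*480); print(q,round(r["p"],2),u,v,W[min(v,479),min(u,639)].round(3))
a=cv2.imread("pics/scene0.png");b=cv2.imread("pics/side0.png")
print(observe())
E
```

```text
pics
scene -0.012643209519674571 [1.065 0.633 1.152]
spacer2_center 0.87 311 274 [0.622 0.012 0.06 ]
spacer2_center 0.79 298 250 [ 0.602 -0.068  0.056]
block_face 0.95 381 284 [0.545 0.168 0.127]
jaw_face 0.74 401 309 [0.543 0.234 0.104]
jaw_face 0.58 297 253 [ 0.604 -0.07   0.043]
jaw_face 0.37 384 286 [0.541 0.174 0.122]
jaw_handle 0.74 420 316 [0.542 0.285 0.141]
mixer 0.66 386 316 [0.552 0.202 0.041]
mixer 0.55 255 213 [ 0.607 -0.254  0.034]
side -0.1073239773967214 [ 0.482 -0.925  0.9  ]
spacer2_center 0.91 326 260 [ 0.614 -0.007  0.055]
spacer2_center 0.77 322 283 [ 0.595 -0.081  0.044]
block_face 0.8 291 217 [0.53  0.117 0.114]
jaw_face 0.72 329 340 [ 0.588 -0.269  0.049]
jaw_face 0.71 291 201 [0.534 0.163 0.136]
jaw_handle 0.7 285 182 [0.523 0.27  0.132]
jaw_handle 0.47 359 412 [ 0.622 -0.463  0.062]
jaw_handle 0.29 261 300 [ 0.435 -0.102  0.02 ]
mixer 0.7 289 231 [0.523 0.105 0.074]
mixer 0.53 357 413 [ 0.619 -0.461  0.055]
mixer 0.26 369 260 [0.737 0.006 0.032]
{'time_s': 0.6, 'q': array([ 6.37533442e+01,  2.18059936e+01,  7.43354136e+01,  2.49027120e-04,
        8.38587328e+01, -1.23369403e+01]), 'qvel': array([-0.0220112 , -0.00273563, -0.07301483, -0.07107585, -0.02687873,
        0.01855665]), 'joint_efforts': array([-5.91167882e-04, -4.48153710e+01, -2.31392634e+01, -1.35523205e-04,
        5.48332591e-04,  5.05110927e-05]), 'position': array([0.13221848, 0.53384955, 0.23133049]), 'tool_rot': array([[-9.70675621e-01,  2.40393092e-01, -4.95582989e-06],
       [ 2.40393092e-01,  9.70675621e-01, -2.79209297e-07],
       [ 4.74338327e-06, -1.46236893e-06, -1.00000000e+00]]), 'ft_force': array([0.36959101, 0.60179597, 0.10455947]), 'wrist_torque': array([-0.00682346, -0.00649081,  0.01218169]), 'gripper_force': 0.0, 'grip_width': 0.08560904808243108}
```

```bash
python3 - <<'E'
import cv2
a=cv2.imread("pics/scene0.png")[190:370,190:450];cv2.imwrite("pics/sc.png",cv2.resize(a,(780,540),interpolation=cv2.INTER_CUBIC))
b=cv2.imread("pics/side0.png")[150:450,210:430];cv2.imwrite("pics/sd.png",cv2.resize(b,(440,600),interpolation=cv2.INTER_CUBIC))
E
```

```text
(no output)
```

View pics/sc.png

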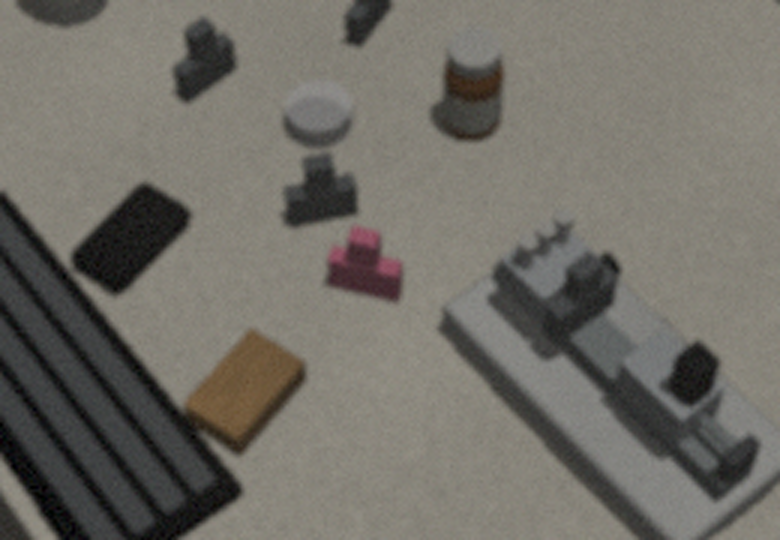

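View pics/sd.png

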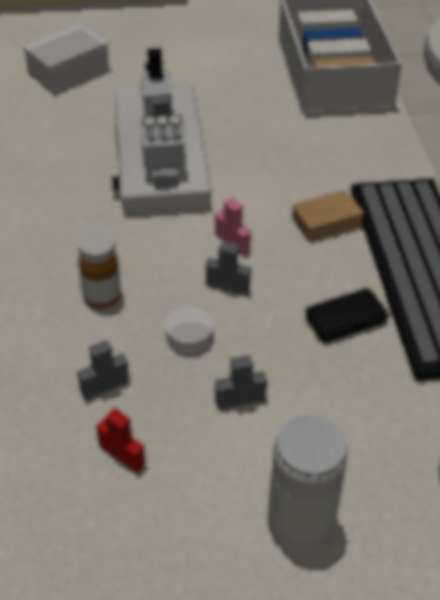

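Scene crop: grey plates are at (320,190), (205,60) and (367,15), which in the full picture are (297,253), (258,210) and (312,195). Look-alikes are pink at (365,265) and red, seen only in the side crop at (120,440). Plate 1 stands at the block (590,290), and the jaw post is at (693,370). I choose the grey ones only.

```bash
python3 - <<'E'
from h import *
A=[];C=[]
for n in("scene0","side0"):
    W=np.load(n+".npy");im=np.load(n+"_im.npy"); A.append(W.reshape(-1,3));C.append(im.reshape(-1,3).astype(int))
for k,n in enumerate(("scene","side")):
    W=A[k].reshape(480,640,3)
    # bench level
    m=(np.abs(W[...,2])<.012)&(W[...,0]>.3)&(W[...,0]<.8)&(np.abs(W[...,1])<.3); print(n,"bench",np.median(W[m],0).round(4))
    P=A[k];c=C[k]
    ok=(P[:,2]>.02)&(P[:,2]<.09)&(P[:,0]>.3)&(P[:,0]<.85)&(P[:,1]<.08)&(P[:,1]>-.42)
    lab=cv2.connectedComponentsWithStats(ok.reshape(480,640).astype(np.uint8))
    for i in range(1,lab[0]):
        if lab[2][i,4]<40: continue
        m=(lab[1]==i).ravel(); Q=P[m]; r=cv2.minAreaRect((Q[:,:2]*1000).astype(np.float32))
        print(n,lab[3][i].round(0),"n",m.sum(),"rect",np.round(r[0],0),np.round(r[1],0),round(r[2],1),"zmax",np.percentile(Q[:,2],98).round(3),"rgb",np.median(c[m],0))
    # mixer: top points
    ok=(P[:,2]>.03)&(P[:,0]>.35)&(P[:,0]<.72)&(P[:,1]>.06)&(P[:,1]<.45)
    hz=(ok&(P[:,2]<.048)); Q=P[hz]; r=cv2.minAreaRect((Q[:,:2]*1000).astype(np.float32)); print("housing",r,hz.sum(),np.median(Q[:,2]))
E
```

```text
scene bench [ 6.078e-01  2.760e-02 -1.000e-04]
scene [286. 171.] n 271 rect [ 453. -323.] [24. 60.] 45.7 zmax 0.076 rgb [71. 33. 30.]
scene [213. 182.] n 425 rect [ 639. -404.] [28. 70.] 86.5 zmax 0.089 rgb [69. 69. 64.]
scene [312. 188.] n 225 rect [ 436. -226.] [63. 19.] 23.6 zmax 0.077 rgb [51. 51. 50.]
scene [257. 207.] n 283 rect [ 594. -262.] [62. 23.] 3.4 zmax 0.076 rgb [50. 50. 50.]
scene [155. 215.] n 492 rect [ 825. -397.] [47. 50.] 89.9 zmax 0.08 rgb [68. 69. 74.]
scene [347. 222.] n 373 rect [444. -69.] [34. 52.] 41.7 zmax 0.088 rgb [65. 61. 55.]
scene [295. 225.] n 322 rect [ 545. -158.] [61. 57.] 64.3 zmax 0.03 rgb [121.  120.5 119. ]
scene [296. 251.] n 314 rect [602. -77.] [23. 60.] 63.3 zmax 0.076 rgb [51. 52. 51.]
scene [232. 267.] n 460 rect [ 745. -149.] [95. 55.] 17.0 zmax 0.027 rgb [28.  28.  26.5]
scene [222. 307.] n 1029 rect [830. -86.] [332.  41.] 88.8 zmax 0.028 rgb [62. 63. 64.]
scene [188. 276.] n 53 rect [ 847. -195.] [103.   7.] 88.1 zmax 0.028 rgb [56. 58. 57.]
scene [311. 276.] n 333 rect [619.   6.] [20. 60.] 34.8 zmax 0.077 rgb [94. 58. 69.]
scene [
[... 638 characters left out ...]
-88.] [50. 35.] 8.5 zmax 0.088 rgb [73. 68. 61.]
side [383. 304.] n 512 rect [ 743. -151.] [96. 55.] 17.6 zmax 0.026 rgb [19. 19. 20.]
side [304. 312.] n 382 rect [ 540. -158.] [60. 59.] 59.8 zmax 0.03 rgb [147. 144. 141.]
side [261. 333.] n 386 rect [ 435. -226.] [62. 20.] 20.7 zmax 0.076 rgb [49.  50.  50.5]
side [330. 340.] n 388 rect [ 592. -262.] [61. 21.] 6.9 zmax 0.076 rgb [54. 54. 54.]
side [270. 368.] n 377 rect [ 450. -323.] [18. 62.] 45.8 zmax 0.075 rgb [86. 17. 15.]
side [445. 374.] n 509 rect [ 822. -400.] [55. 41.] 1.5 zmax 0.079 rgb [29. 59. 96.]
housing ((510.1881408691406, 263.21142578125), (204.11148071289062, 406.3804016113281), 18.78746223449707) 1617 0.039394634931767314
```

```bash
python3 - <<'E'
from h import *
P=[];V=[]
for n in("scene0","side0"):
    W=np.load(n+".npy").reshape(-1,3)
    ok=(W[:,0]>.42)&(W[:,0]<.66)&(W[:,1]>.05)&(W[:,1]<.40)&(W[:,2]>.03)
    Q=W[ok]
    print(n)
    h=Q[Q[:,2]<.046]
    # housing near -y edge and sides per slice
    for y0 in np.arange(.08,.36,.03):
        s=h[np.abs(h[:,1]-y0)<.015]
        s2=Q[(np.abs(Q[:,1]-y0)<.015)&(Q[:,2]>.058)]
        print(round(y0,2),"hous x",np.percentile(s[:,0],[1,99]).round(4) if len(s) else '',"upper x",np.percentile(s2[:,0],[2,98]).round(4) if len(s2) else '')
    # slices in y of top heights along centreline
    s=Q[np.abs(Q[:,0]-.535)<.03]
    for y0 in np.arange(.06,.38,.006):
        t=s[np.abs(s[:,1]-y0)<.003]
        if len(t): print(f"{y0:.3f}", len(t), np.percentile(t[:,2],[5,50,95]).round(3), end=" | ")
    print()
E
python3 - <<'E'
import cv2
b=cv2.imread("pics/scene0.png")[255:375,330:450];cv2.imwrite("pics/m1.png",cv2.resize(b,(600,600),interpolation=cv2.INTER_CUBIC))
E
```

```text
scene0
0.08 hous x [0.5476 0.5981] upper x [0.5466 0.5512]
0.11 hous x [0.4571 0.5981] upper x [0.5084 0.5629]
0.14 hous x [0.4566 0.5974] upper x [0.5042 0.5633]
0.17 hous x [0.4679 0.5976] upper x [0.5055 0.5643]
0.2 hous x [0.4678 0.5968] upper x [0.5144 0.5509]
0.23 hous x [0.4708 0.5974] upper x [0.5116 0.5546]
0.26 hous x [0.4686 0.5965] upper x [0.5184 0.5546]
0.29 hous x [0.4684 0.5967] upper x [0.5129 0.5542]
0.32 hous x [0.4685 0.596 ] upper x [0.5159 0.5493]
0.35 hous x [0.4706 0.5959] upper x [0.5183 0.5462]
0.078 8 [0.035 0.037 0.039] | 0.084 19 [0.036 0.042 0.057] | 0.090 23 [0.037 0.041 0.063] | 0.096 11 [0.037 0.04  0.042] | 0.102 17 [0.039 0.042 0.102] | 0.108 47 [0.038 0.085 0.106] | 0.114 62 [0.038 0.1   0.136] | 0.120 114 [0.04  0.117 0.137] | 0.126 184 [0.041 0.111 0.136] | 0.132 84 [0.04  0.103 0.108] | 0.138 83 [0.039 0.104 0.108] | 0.144 70 [0.039 0.101 0.108] | 0.150 61 [0.039 0.099 0.107] | 0.156 49 [0.038 0.099 0.138] | 0.162 94 [0.038 0.108 0.139] | 0.168 101 [0.04  0.106 0.141] | 0.174 307 [0.042 0.089 0.136] | 0.180 61 [0.036 0.063 0.068] | 0.186 63 [0.0
[... 1853 characters left out ...]
.168 22 [0.044 0.136 0.14 ] | 0.174 6 [0.103 0.137 0.139] | 0.222 2 [0.1   0.102 0.105] | 0.228 56 [0.071 0.091 0.106] | 0.234 37 [0.066 0.101 0.107] | 0.240 15 [0.102 0.104 0.106] | 0.246 20 [0.102 0.105 0.108] | 0.252 15 [0.103 0.105 0.107] | 0.258 14 [0.103 0.104 0.107] | 0.264 52 [0.04  0.115 0.148] | 0.270 90 [0.041 0.126 0.148] | 0.276 27 [0.038 0.107 0.15 ] | 0.282 14 [0.039 0.105 0.15 ] | 0.288 19 [0.039 0.106 0.15 ] | 0.294 6 [0.036 0.039 0.088] | 0.300 4 [0.038 0.038 0.04 ] | 0.306 3 [0.036 0.038 0.038] | 0.312 8 [0.038 0.04  0.041] | 0.318 4 [0.04  0.041 0.043] | 0.324 5 [0.039 0.043 0.094] | 0.330 4 [0.046 0.09  0.096] | 0.336 3 [0.039 0.04  0.042] | 0.342 1 [0.037 0.037 0.037] |
```

View pics/m1.png

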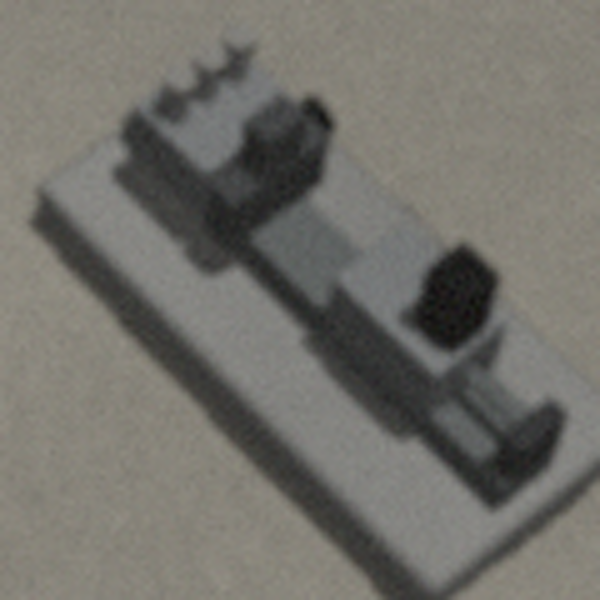

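Scene crop: jaw at rest, post at (455,297), plate 1 against the block at (270,150). The free gap on the rail is about 52 mm, so block to jaw is about 72–75 mm. That needs 3 plates in all, so I add two.

>>> move_arm --jaw '[8.5, 8.5, 8.5, 8.5, 8.5, 8.5, 8.5, 8.5, 8.5, 8.5, 8.5]' --dp '[[0, 0, -0.8], [0, 0, -0.8], [0, 0, -0.8], [0, 0, -0.8], [0, 0, -0.8], [0, 0, -0.8], [0, 0, -0.8], [0, 0, -0.8], [0, 0, -0.8], [0, 0, -0.8], [0, 0, -0.8]]' --turn '[[0, 0, 0.1205], [0, 0, 0.1205], [0, 0, 0.1205], [0, 0, 0.1205], [0, 0, 0.1205], [0, 0, 0.1205], [0, 0, 0.1205], [0, 0, 0.1205], [0, 0, 0.1205], [0, 0, 0.1205], [0, 0, 0.1205]]'

```text
time_s: 1.52
position: [0.1322, 0.5338, 0.3197]
tool_rot: [[0.003, 1.0, 0.0], [1.0, -0.003, 0.0], [0.0, 0.0, -1.0]]
ft_force: [0.0, 0.2, 0.0]
grip_width: 0.0846
gripper_force: 0.0
```

```bash
python3 -c "
from h import *
print(np.array(cams.calibration('wrist')['tool_from_camera']).round(3),cams.calibration('wrist')['vertical_fov'])"
```

```text
[[ 0.001  0.962  0.274  0.07 ]
 [ 1.    -0.001 -0.     0.001]
 [ 0.     0.274 -0.962 -0.142]
 [ 0.     0.     0.     1.   ]] 66.36634095691866
```

>>> move_arm --jaw '[8.5, 8.5, 8.5, 8.5, 8.5, 8.5, 8.5, 8.5, 8.5, 8.5, 8.5, 8.5]' --dp '[[-2.55, 3.25, 0.2], [-2.55, 3.25, 0.2], [-2.55, 3.25, 0.2], [-2.55, 3.25, 0.2], [-2.55, 3.25, 0.2], [-2.55, 3.25, 0.2], [-2.55, 3.25, 0.2], [-2.55, 3.25, 0.2], [-2.55, 3.25, 0.2], [-2.55, 3.25, 0.2], [-2.55, 3.25, 0], [0, 0, 0]]' --turn '[[0, 0, 0], [0, 0, 0], [0, 0, 0], [0, 0, 0], [0, 0, 0], [0, 0, 0], [0, 0, 0], [0, 0, 0], [0, 0, 0], [0, 0, 0], [0, 0, 0], [0, 0, 0]]'

```text
time_s: 2.52
position: [0.495, 0.2498, 0.298]
tool_rot: [[0.004, 1.0, -0.0], [1.0, -0.004, -0.002], [-0.002, -0.0, -1.0]]
ft_force: [-0.8, -0.1, -0.8]
grip_width: 0.085
gripper_force: 0.0
```

```bash
cat > mx.py <<'E'
from h import *
import sys
im,W,st=shot("wrist",sys.argv[1]); print(st["position"],st["time_s"],st["qvel"].round(2))
Q=W.reshape(-1,3); Q=Q[np.isfinite(Q[:,0])]
Q=Q[(Q[:,2]>.03)&(Q[:,0]>.42)&(Q[:,0]<.66)]
for lo,hi,nm in((.036,.044,"housing"),(.061,.069,"rail"),(.100,.109,"tops"),(.134,.145,"tabs/tubes"),(.146,.156,"post")):
    s=Q[(Q[:,2]>lo)&(Q[:,2]<hi)]; print(nm,len(s),"x",np.percentile(s[:,0],[1,99]).round(4),"y",np.percentile(s[:,1],[1,99]).round(4),"z",np.median(s[:,2]).round(4)) if len(s)>20 else 0
    y0=s[:,1].min()
    for y in np.arange(.08,.36,.01):
        t=s[np.abs(s[:,1]-y)<.005]
        if len(t)>15: print(f"  {y:.2f}",len(t),np.percentile(t[:,0],[2,98]).round(4),end="")
    print()
# profile along y at tab columns
for xs in((-.022,-.014),(-.008,.008),(.014,.022)):
    s=Q[(Q[:,0]>.531+xs[0])&(Q[:,0]<.531+xs[1])]
    print("prof",xs)
    for y in np.arange(.13,.30,.002):
        t=s[np.abs(s[:,1]-y)<.001]
        if len(t): print(f"{y*1e3:.0f}:{np.median(t[:,2])*1e3:.0f}",end=" ")
    print()
E
python3 mx.py w1
```

```text
[0.49503364 0.24982424 0.29804268] 2.5167 [ 5.32 -2.4   3.37  1.97  0.36  5.08]
housing 15669 x [0.4683 0.6065] y [0.0263 0.346 ] z 0.0399
  0.08 147 [0.4706 0.593 ]  0.09 336 [0.4697 0.5952]  0.10 340 [0.4698 0.595 ]  0.11 345 [0.4699 0.5952]  0.12 336 [0.4703 0.5953]  0.13 356 [0.4695 0.5952]  0.14 360 [0.4694 0.5953]  0.15 366 [0.4696 0.5948]  0.16 408 [0.4689 0.5944]  0.17 605 [0.47   0.5936]  0.18 621 [0.4702 0.5941]  0.19 624 [0.4698 0.5936]  0.20 675 [0.4695 0.5941]  0.21 629 [0.4697 0.5934]  0.22 578 [0.4699 0.594 ]  0.23 559 [0.4691 0.5934]  0.24 584 [0.4691 0.594 ]  0.25 583 [0.4693 0.5934]  0.26 602 [0.4696 0.5939]  0.27 654 [0.4696 0.5941]  0.28 619 [0.4688 0.5936]  0.29 660 [0.4691 0.594 ]  0.30 810 [0.4693 0.5933]  0.31 830 [0.4685 0.5935]  0.32 790 [0.4696 0.5933]  0.33 791 [0.4689 0.5938]  0.34 915 [0.4691 0.593 ]  0.35 248 [0.4723 0.5906]
rail 2460 x [0.5138 0.6168] y [0.0152 0.3303] z 0.0649
  0.18 318 [0.5123 0.5531]  0.19 295 [0.5142 0.5498]  0.20 300 [0.5141 0.5494]  0.21 306 [0.514 0.549]  0.22 151 [0.5148 0.5487]  0.29 29 [0.5132 0.5486]  0.30 279 [0.5141 0.549
[... 2061 characters left out ...]
:150 280:150 282:150 284:150 286:150 288:150 290:149 292:135 294:98 296:77 298:86 
prof (0.014, 0.022)
130:128 132:105 134:105 136:105 138:105 140:106 142:106 144:105 146:105 148:106 150:106 152:105 154:105 156:104 162:106 164:105 166:105 168:105 170:105 172:105 174:105 176:89 178:66 180:65 182:65 184:65 186:65 188:65 190:65 192:65 194:65 196:65 198:65 200:65 202:65 204:65 206:65 208:65 210:65 212:65 214:65 216:65 218:65 220:65 232:105 234:105 236:105 238:105 240:361 242:362 244:363 246:363 248:363 250:363 252:363 254:363 256:363 258:339 260:361 262:359 264:358 266:231 268:105 270:105 272:105 274:105 276:105 278:105 280:105 282:105 284:105 286:104 288:105 290:105 292:105 294:89 296:65 298:65
```

View pics/w1.png

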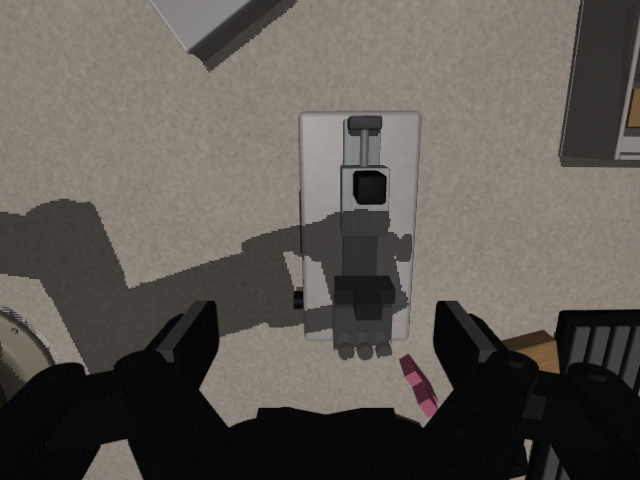

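Wrist view: mixer in the centre, jaw post at (370,187), plate 1 at (366,295) in front of the tube block, pink decoy at (418,385). Block face is at y≈0.156, plate 1 at 0.1605–0.1765, jaw face at 0.2295 and rail centre at x≈0.532. The 73.5 mm gap confirms two more plates.

>>> move_arm --jaw '[6, 6, 6, 6, 6, 6, 6, 6, 6, 6, 6, 6]' --dp '[[-3.8, 1.46, 0.6], [-3.8, 1.46, 0.6], [-3.8, 1.46, 0.6], [-3.8, 1.46, 0.6], [-3.8, 1.46, 0.6], [-3.8, 1.46, 0.6], [-3.8, 1.46, 0.6], [-3.8, 1.46, 0.6], [0, 0, 0], [0, 0, 0], [0, 0, 0], [0, 0, 0]]' --turn '[[0, 0, 0], [0, 0, 0], [0, 0, 0], [0, 0, 0], [0, 0, 0], [0, 0, 0], [0, 0, 0], [0, 0, 0], [0, 0, 0.118], [0, 0, 0.118], [0, 0, 0.118], [0, 0, 0.118]]'

```text
time_s: 3.57
position: [0.6078, -0.0487, 0.2514]
tool_rot: [[0.457, 0.889, -0.0], [0.889, -0.457, 0.0], [0.0, -0.0, -1.0]]
ft_force: [0.7, 0.1, 0.2]
grip_width: 0.06
gripper_force: 0.0
```

```bash
cat > pl.py <<'E'
from h import *
import sys
x0,y0=float(sys.argv[2]),float(sys.argv[3])
im,W,st=shot("wrist",sys.argv[1]); p=np.array(st["position"]);R=np.array(st["tool_rot"]); print(p.round(4),st["time_s"],st["qvel"].round(1),"theta",np.degrees(np.arctan2(R[1,0],R[0,0])).round(2))
Q=W.reshape(-1,3);c=im.reshape(-1,3); ok=np.isfinite(Q[:,0])&(np.hypot(Q[:,0]-x0,Q[:,1]-y0)<.06); Q=Q[ok];c=c[ok]
for lo,hi,n in((.034,.043,"shoulder"),(.070,.078,"tab")):
    m=(Q[:,2]>lo)&(Q[:,2]<hi); s=Q[m]
    r=cv2.minAreaRect((s[:,:2]*1000).astype(np.float32)); print(n,m.sum(),r,"z",np.median(s[:,2]).round(4),"rgb",np.median(c[m],0))
    ctr=np.r_[np.array(r[0])/1000,.044]; print("tool-frame to centre, TCP z=.044, cm",((ctr-p)@R*100).round(2))
E
python3 pl.py w2 .602 -.077
```

```text
[ 0.6078 -0.0487  0.2514] 3.5667 [ 0.3 -0.2  0.  -0.   0.  80.5] theta 62.8
shoulder 621 ((601.7510986328125, -74.75144958496094), (16.633703231811523, 59.92176055908203), 65.46807098388672) z 0.0398 rgb [40. 40. 41.]
tool-frame to centre, TCP z=.044, cm [-2.6   0.65 20.74]
tab 457 ((601.5968017578125, -74.88512420654297), (16.342130661010742, 23.962182998657227), 66.10380554199219) z 0.0739 rgb [40. 40. 41.]
tool-frame to centre, TCP z=.044, cm [-2.62  0.65 20.74]
```

>>> move_arm --jaw '[5, 5, 5, 5, 5, 5, 5, 5, 2.0, 2.0, 2.0, 2.0]' --dp '[[-2.6, 0.65, 0], [0, 0, 3.0], [0, 0, 4.1], [0, 0, 4.1], [0, 0, 4.1], [0, 0, 3.0], [0, 0, 2.3], [0, 0, 0], [0, 0, 0], [0, 0, 0], [0, 0, 0], [0, 0, 0]]' --turn '[[0, 0, 0], [0, 0, -0.052], [0, 0, 0], [0, 0, 0], [0, 0, 0], [0, 0, 0], [0, 0, 0], [0, 0, 0], [0, 0, 0], [0, 0, 0], [0, 0, 0], [0, 0, 0]]' --force 50

```text
time_s: 4.62
position: [0.6028, -0.0756, 0.0473]
tool_rot: [[0.405, 0.914, 0.003], [0.914, -0.405, -0.001], [0.0, 0.003, -1.0]]
ft_force: [-0.7, 1.3, 4.6]
grip_width: 0.0232
gripper_force: 51.8
```

>>> move_arm --jaw '[2.0, 2.0, 2.0, 2.0, 2.0, 2.0, 2.0, 2.0, 2.0, 2.0]' --dp '[[0, 0, -2.0], [0, 0, -4.0], [0, 0, -4.0], [0, 0, -4.0], [0, 0, -3.5], [0, 0, -2.0], [0, 0, 0], [0, 0, 0], [0, 0, 0], [0, 0, 0]]' --turn '[[0, 0, 0], [0, 0, 0], [0, 0, -0.084], [0, 0, -0.084], [0, 0, -0.084], [0, 0, -0.084], [0, 0, -0.086], [0, 0, 0], [0, 0, 0], [0, 0, 0]]'

```text
time_s: 5.45
position: [0.6016, -0.0754, 0.2397]
tool_rot: [[-0.002, 1.0, -0.001], [1.0, 0.002, 0.0], [0.0, -0.001, -1.0]]
ft_force: [0.3, 0.4, -0.9]
grip_width: 0.0233
gripper_force: 51.2
```

>>> move_arm --jaw '[2.0, 2.0, 2.0, 2.0, 2.0, 2.0, 2.0, 2.0, 2.0, 2.0, 2.0, 2.0]' --dp '[[2.0, -0.5, 0], [3.8, -1.0, 0], [3.8, -1.0, 0], [3.8, -1.0, 0], [3.8, -1.0, 0], [3.8, -1.0, 0], [3.3, -1.0, 0], [2.0, -0.46, 0], [0, 0, 0], [0, 0, 0], [0, 0, 2.0], [0, 0, 2.0]]' --turn '[[0, 0, 0], [0, 0, 0], [0, 0, 0], [0, 0, 0], [0, 0, 0], [0, 0, 0], [0, 0, 0], [0, 0, 0], [0, 0, 0], [0, 0, 0], [0, 0, 0], [0, 0, 0]]'

```text
time_s: 6.45
position: [0.532, 0.1861, 0.2002]
tool_rot: [[-0.002, 1.0, 0.002], [1.0, 0.002, -0.0], [-0.0, 0.002, -1.0]]
ft_force: [1.1, 0.4, -2.3]
grip_width: 0.0231
gripper_force: 51.2
```

```bash
cat > chk.py <<'E'
from h import *
import sys
im,W,st=shot("wrist",sys.argv[1]); print(np.array(st["position"]).round(4),st["time_s"])
Q=W.reshape(-1,3); Q=Q[np.isfinite(Q[:,0])&(np.abs(Q[:,0]-.532)<.04)&(Q[:,1]>.13)&(Q[:,1]<.31)&(Q[:,2]>.06)]
for z in np.arange(.06,.30,.01):
    s=Q[(Q[:,2]>=z)&(Q[:,2]<z+.01)]
    if len(s)>15: print(f"{z:.2f}",len(s),"x",np.percentile(s[:,0],[1,99]).round(4),"y",np.percentile(s[:,1],[1,99]).round(4))
E
python3 chk.py w3
```

```text
[0.532  0.1861 0.2002] 6.45
0.06 3320 x [0.514  0.5498] y [0.1758 0.3095]
0.07 283 x [0.5052 0.5631] y [0.1755 0.1765]
0.08 473 x [0.5054 0.5625] y [0.1756 0.3098]
0.09 371 x [0.505  0.5632] y [0.1756 0.1766]
0.10 5476 x [0.51   0.5533] y [0.2303 0.2926]
0.11 36 x [0.5218 0.5424] y [0.2684 0.2694]
0.12 37 x [0.5216 0.5422] y [0.2685 0.2693]
0.13 38 x [0.521  0.5424] y [0.2685 0.2694]
0.14 1720 x [0.5197 0.5434] y [0.2686 0.2919]
0.15 1104 x [0.5042 0.5596] y [0.1933 0.2902]
0.16 741 x [0.503  0.5609] y [0.1933 0.1943]
0.17 859 x [0.5031 0.5611] y [0.1933 0.1944]
0.18 1035 x [0.5031 0.5612] y [0.1933 0.1944]
0.19 1351 x [0.5027 0.5618] y [0.1852 0.1944]
0.20 871 x [0.5096 0.5552] y [0.1934 0.1984]
0.21 1470 x [0.5077 0.5571] y [0.1933 0.1985]
0.22 4076 x [0.5083 0.5566] y [0.1788 0.1985]
0.23 1580 x [0.512  0.5531] y [0.1767 0.199 ]
0.24 2577 x [0.4943 0.5697] y [0.1794 0.201 ]
0.25 7826 x [0.4925 0.5716] y [0.1759 0.2009]
0.26 4052 x [0.4921 0.5719] y [0.1751 0.2048]
0.27 5046 x [0.4923 0.5543] y [0.1936 0.205 ]
0.28 9304 x [0.5058 0.5588] y [0.1966 0.2052]
0.29 7593 x [0.5046 0.5602] y [0.1972 0.2078]
```

View pics/w3.png

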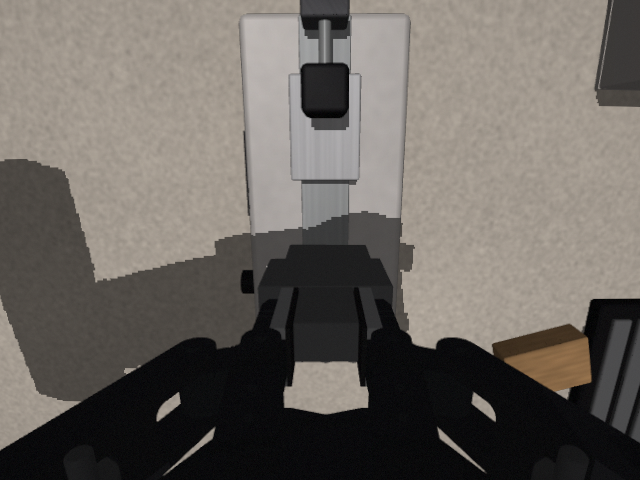

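Wrist view: the plate is held upright at (325,300), square above the rail. Its faces are at y 0.178–0.194 and x is centred at 0.532, with the rail free from 0.176 to 0.230.

>>> move_arm --jaw '[2.0, 2.0, 2.0, 2.0, 2.0, 2.0, 2.0, 2.0, 4.0, 4.0, 4.0]' --dp '[[0.26, 0, 0], [0, 0, 2.0], [0, 0, 2.0], [0, 0, 2.0], [0, 0, 1.5], [0, 0, 0.7], [0, 0, 0.4], [0, 0, 0.1], [0, 0, 0], [0, 0, 0], [0, 0, 0]]' --turn '[[0, 0, 0], [0, 0, 0], [0, 0, 0], [0, 0, 0], [0, 0, 0], [0, 0, 0], [0, 0, 0], [0, 0, 0], [0, 0, 0], [0, 0, 0], [0, 0, 0]]'

```text
time_s: 7.42
position: [0.5318, 0.1897, 0.1144]
tool_rot: [[-0.004, 1.0, 0.002], [1.0, 0.004, 0.0], [0.0, 0.002, -1.0]]
ft_force: [0.1, 0.1, 0.7]
grip_width: 0.0398
gripper_force: 0.0
```

>>> move_arm --jaw '[4, 4, 4, 4, 4, 5]' --dp '[[0, 0, -1.0], [0, 0, -2.5], [0, 0, -3.0], [0, 0, -3.5], [0, 0, -3.5], [0, 0, -1]]' --turn '[[0, 0, 0], [0, 0, 0], [0, 0, 0], [0, 0, 0], [0, 0, 0], [0, 0, 0]]'

```text
time_s: 7.92
position: [0.5324, 0.19, 0.2652]
tool_rot: [[-0.005, 1.0, 0.01], [1.0, 0.005, 0.001], [0.001, 0.01, -1.0]]
ft_force: [-0.1, -0.3, -0.3]
grip_width: 0.0495
gripper_force: 0.0
```

```bash
python3 chk.py w4 | head -12
```

```text
[0.5324 0.19   0.2652] 7.9167
0.06 1554 x [0.5136 0.5493] y [0.1968 0.3095]
0.07 128 x [0.5027 0.5602] y [0.1966 0.1973]
0.08 339 x [0.5035 0.5618] y [0.1756 0.3099]
0.09 382 x [0.5032 0.5624] y [0.1554 0.1974]
0.10 6560 x [0.5034 0.5616] y [0.1309 0.2915]
0.11 90 x [0.5201 0.5456] y [0.1758 0.1973]
0.12 250 x [0.5137 0.5515] y [0.1301 0.2686]
0.13 1385 x [0.5183 0.5503] y [0.1302 0.1972]
0.14 1004 x [0.5197 0.5433] y [0.1655 0.2921]
0.15 395 x [0.5211 0.5423] y [0.2703 0.2898]
0.26 50 x [0.5078 0.5578] y [0.1853 0.1992]
```

>>> move_arm --jaw '[5, 5, 5, 5, 5, 5, 5, 5, 5, 5, 5, 5]' --dp '[[-3.0, 0.5, 0.1], [-4.0, 0.6, 0.1], [-4.0, 0.6, 0.1], [-4.0, 0.6, 0.1], [-4.0, 0.6, 0.1], [-4.0, 0.6, 0.1], [-4.0, 0.6, 0.1], [-4.0, 0.6, 0.1], [-4.0, 0.6, 0.1], [-4.0, 0.6, 0.1], [-3.5, 0.3, 0.3], [0, 0, 0]]' --turn '[[0, 0, 0], [0, 0, 0], [0, 0, 0], [0, 0, 0], [0, 0, 0], [0, 0, 0], [0, 0, 0], [0, 0, 0], [0, 0, 0], [0, 0, 0], [0, 0, -0.08], [0, 0, 0]]'

```text
time_s: 8.97
position: [0.5944, -0.2411, 0.2433]
tool_rot: [[-0.083, 0.997, -0.002], [0.997, 0.083, -0.0], [-0.0, -0.002, -1.0]]
ft_force: [0.8, -0.2, -0.6]
grip_width: 0.0497
gripper_force: 0.0
```

```bash
python3 pl.py w5 .593 -.262
```

```text
[ 0.5944 -0.2411  0.2433] 8.9667 [ 4.5 -2.3  3.9  1.6  0.1  9.7] theta 94.74
shoulder 656 ((594.0048217773438, -261.03472900390625), (59.87396240234375, 16.75483512878418), 6.587502956390381) z 0.0399 rgb [44.5 44.  44. ]
tool-frame to centre, TCP z=.044, cm [-1.98 -0.16 19.93]
tab 486 ((593.9000854492188, -260.725341796875), (23.204866409301758, 16.51311683654785), 5.203049182891846) z 0.0739 rgb [41. 41. 41.]
tool-frame to centre, TCP z=.044, cm [-1.95 -0.17 19.93]
```

>>> move_arm --jaw '[5, 5, 5, 5, 5, 5, 5, 5, 2.0, 2.0, 2.0, 2.0]' --dp '[[-1.96, -0.17, 0], [0, 0, 3.0], [0, 0, 4.0], [0, 0, 4.0], [0, 0, 4.0], [0, 0, 2.9], [0, 0, 1.8], [0, 0, 0], [0, 0, 0], [0, 0, 0], [0, 0, 0], [0, 0, 0]]' --turn '[[0, 0, 0], [0, 0, -0.02], [0, 0, 0], [0, 0, 0], [0, 0, 0], [0, 0, 0], [0, 0, 0], [0, 0, 0], [0, 0, 0], [0, 0, 0], [0, 0, 0], [0, 0, 0]]' --force 50

```text
time_s: 10.02
position: [0.5959, -0.2548, 0.0503]
tool_rot: [[-0.104, 0.995, 0.003], [0.995, 0.104, -0.002], [-0.002, 0.003, -1.0]]
ft_force: [-0.7, 0.9, 4.6]
grip_width: 0.0229
gripper_force: 52.8
```

>>> move_arm --jaw '[2.0, 2.0, 2.0, 2.0, 2.0, 2.0, 2.0, 2.0]' --dp '[[0, 0, -2.0], [0, 0, -4.0], [0, 0, -4.0], [0, 0, -4.0], [0, 0, -3.5], [0, 0, -2.0], [0, 0, 0], [0, 0, 0]]' --turn '[[0, 0, 0], [0, 0, 0], [0, 0, 0], [0, 0, 0.05], [0, 0, 0.05], [0, 0, 0], [0, 0, 0], [0, 0, 0]]'

```text
time_s: 10.68
position: [0.5951, -0.2547, 0.2447]
tool_rot: [[-0.005, 1.0, 0.002], [1.0, 0.005, -0.002], [-0.002, 0.002, -1.0]]
ft_force: [0.3, 0.2, -2.4]
grip_width: 0.023
gripper_force: 52.1
```

>>> move_arm --jaw '[2.0, 2.0, 2.0, 2.0, 2.0, 2.0, 2.0, 2.0, 2.0, 2.0, 2.0, 2.0]' --dp '[[2.8, -0.5, 0], [4.1, -0.55, 0], [4.1, -0.55, 0], [4.1, -0.55, 0], [4.1, -0.55, 0], [4.1, -0.55, 0], [4.1, -0.55, 0], [4.1, -0.55, 0], [4.1, -0.55, 0], [4.1, -0.55, 0], [4.0, -0.5, 0], [3.2, -0.35, 0]]' --turn '[[0, 0, 0], [0, 0, 0], [0, 0, 0], [0, 0, 0], [0, 0, 0], [0, 0, 0], [0, 0, 0], [0, 0, 0], [0, 0, 0], [0, 0, 0], [0, 0, 0], [0, 0, 0]]'

```text
time_s: 11.68
position: [0.5283, 0.2167, 0.2418]
tool_rot: [[-0.006, 1.0, -0.003], [1.0, 0.006, -0.0], [-0.0, -0.003, -1.0]]
ft_force: [0.6, -0.3, -0.7]
grip_width: 0.0226
gripper_force: 52.1
```

>>> move_arm --jaw '[2.0, 2.0, 2.0, 2.0]' --dp '[[0, 0, 2.0], [0, 0, 2.0], [0, 0, 0], [0, 0, 0]]' --turn '[[0, 0, 0], [0, 0, 0], [0, 0, 0], [0, 0, 0]]'

```text
time_s: 12.02
position: [0.5292, 0.2138, 0.2019]
tool_rot: [[-0.005, 1.0, -0.004], [1.0, 0.005, -0.001], [-0.001, -0.004, -1.0]]
ft_force: [-0.4, 0.8, -0.1]
grip_width: 0.0228
gripper_force: 52.1
```

```bash
python3 chk.py w6 | head -16
```

```text
[0.5292 0.2138 0.2019] 12.0167
0.06 2244 x [0.5125 0.5521] y [0.1969 0.3099]
0.07 313 x [0.5029 0.5606] y [0.1966 0.1976]
0.08 600 x [0.5028 0.5601] y [0.1966 0.3096]
0.09 384 x [0.5028 0.5606] y [0.1966 0.301 ]
0.10 4741 x [0.5101 0.5533] y [0.2306 0.2945]
0.12 50 x [0.5111 0.5515] y [0.13   0.1315]
0.13 160 x [0.5107 0.5516] y [0.13   0.1316]
0.14 1428 x [0.52   0.5435] y [0.269  0.2921]
0.15 1175 x [0.5011 0.5571] y [0.2154 0.2901]
0.16 791 x [0.5002 0.5581] y [0.2152 0.2163]
0.17 931 x [0.5002 0.5583] y [0.2151 0.2162]
0.18 845 x [0.5002 0.5587] y [0.2149 0.2162]
0.19 730 x [0.4999 0.5588] y [0.2118 0.2161]
0.20 821 x [0.5082 0.5519] y [0.2147 0.2262]
0.21 1560 x [0.5054 0.554 ] y [0.2147 0.2263]
```

>>> move_arm --jaw '[2.0, 2.0, 2.0, 2.0, 2.0, 2.0, 2.0, 2.0, 4.0, 4.0, 4.0]' --dp '[[0.15, 0.24, 0], [0, 0, 2.0], [0, 0, 2.0], [0, 0, 2.0], [0, 0, 1.3], [0, 0, 0.7], [0, 0, 0.4], [0, 0, 0.1], [0, 0, 0], [0, 0, 0], [0, 0, 0]]' --turn '[[0, 0, 0], [0, 0, 0], [0, 0, 0], [0, 0, 0], [0, 0, 0], [0, 0, 0], [0, 0, 0], [0, 0, 0], [0, 0, 0], [0, 0, 0], [0, 0, 0]]'

```text
time_s: 12.98
position: [0.5328, 0.2156, 0.1193]
tool_rot: [[-0.004, 1.0, 0.002], [1.0, 0.004, 0.0], [0.0, 0.002, -1.0]]
ft_force: [-0.0, 0.1, 0.2]
grip_width: 0.0399
gripper_force: 0.0
```

>>> move_arm --jaw '[4, 4, 4, 4, 3, 2, 0, 0]' --dp '[[0, 0, -1.0], [0, 0, -2.5], [0, 0, -3.0], [0, 0, -3.5], [0, 0, -3.0], [0, 0, -1], [0, 0, 0], [0, 0, 0]]' --turn '[[0, 0, 0], [0, 0, 0], [0, 0, 0], [0, 0, 0], [0, 0, 0], [0, 0, 0], [0, 0, 0], [0, 0, 0]]'

```text
time_s: 13.65
position: [0.5322, 0.2155, 0.2589]
tool_rot: [[-0.004, 1.0, 0.001], [1.0, 0.004, 0.0], [0.0, 0.001, -1.0]]
ft_force: [-0.0, 0.5, -0.6]
grip_width: 0.0002
gripper_force: 0.0
```

```bash
python3 chk.py w7 | head -11
```

```text
[0.5322 0.2155 0.2589] 13.65
0.06 827 x [0.5131 0.5543] y [0.2173 0.3096]
0.07 134 x [0.5038 0.5615] y [0.217  0.2178]
0.08 366 x [0.5042 0.5616] y [0.1758 0.3095]
0.09 509 x [0.5028 0.5626] y [0.1552 0.2977]
0.10 5845 x [0.5033 0.5619] y [0.1514 0.2936]
0.11 94 x [0.5211 0.5459] y [0.1756 0.2177]
0.12 233 x [0.5202 0.5456] y [0.1753 0.2177]
0.13 1537 x [0.5204 0.5444] y [0.1753 0.2175]
0.14 957 x [0.52   0.5436] y [0.1841 0.2924]
0.15 421 x [0.521 0.542] y [0.2704 0.291 ]
```

View pics/w7.png

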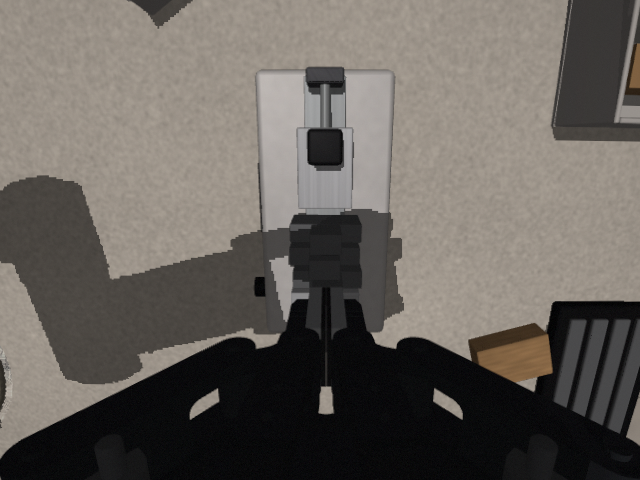

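Wrist view: the three plates stand square and face to face at (325,225)–(325,280), and the jaw post is at (325,147). Next I push the post from behind with the fingers closed.

>>> move_arm --jaw '[0, 0, 0, 0, 0, 0, 0, 0, 0, 0, 0, 0]' --dp '[[2.5, 0, 0], [3.5, 0, 0], [2.5, 0, 0], [1.2, -0.1, 0], [0, 0, 0], [0, 0, 2.5], [0, 0, 3.5], [0, 0, 3.5], [0, 0, 2.5], [0, 0, 1.5], [0, 0, 0.7], [0, 0, 0]]' --turn '[[0, 0, 0], [0, 0, 0], [0, 0, 0], [0, 0, 0], [0, 0, 0], [0, 0, 0], [0, 0, 0], [0, 0, 0], [0, 0, 0], [0, 0, 0], [0, 0, 0], [0, 0, 0]]'

```text
time_s: 14.7
position: [0.5304, 0.3113, 0.1147]
tool_rot: [[-0.004, 1.0, -0.003], [1.0, 0.004, -0.001], [-0.001, -0.003, -1.0]]
ft_force: [-0.2, -0.6, 0.2]
grip_width: -0.0
gripper_force: 0.0
```

>>> move_arm --jaw '[0, 0, 0, 0, 0, 0, 0, 0, 0, 0]' --dp '[[-0.3, 0.1, 0], [-0.3, 0, 0], [-0.3, 0, 0], [-0.3, 0, 0], [-0.3, 0, 0], [-0.3, 0, 0], [-0.3, 0, 0], [-0.3, 0, 0], [-0.2, 0, 0], [0, 0, 0]]' --turn '[[0, 0, 0], [0, 0, 0], [0, 0, 0], [0, 0, 0], [0, 0, 0], [0, 0, 0], [0, 0, 0], [0, 0, 0], [0, 0, 0], [0, 0, 0]]'

```text
time_s: 15.53
position: [0.5321, 0.2862, 0.1164]
tool_rot: [[-0.004, 1.0, 0.0], [1.0, 0.004, 0.0], [0.0, 0.0, -1.0]]
ft_force: [1.2, 2.2, 0.9]
grip_width: -0.0
gripper_force: 1.3
```

>>> move_arm --jaw '[0, 0, 0, 0, 0, 0]' --dp '[[-0.15, 0, 0], [-0.15, 0, 0], [-0.15, 0, 0], [-0.15, 0, 0], [-0.1, 0, 0], [0, 0, 0]]' --turn '[[0, 0, 0], [0, 0, 0], [0, 0, 0], [0, 0, 0], [0, 0, 0], [0, 0, 0]]'

```text
time_s: 16.03
position: [0.5322, 0.2797, 0.1164]
tool_rot: [[-0.005, 1.0, 0.0], [1.0, 0.005, 0.001], [0.001, 0.0, -1.0]]
ft_force: [0.7, 4.4, 3.7]
grip_width: -0.0001
gripper_force: 2.3
```

>>> move_arm --jaw '[0, 0, 0, 0]' --dp '[[-0.1, 0, 0], [-0.1, 0, 0], [-0.1, 0, 0], [0, 0, 0]]' --turn '[[0, 0, 0], [0, 0, 0], [0, 0, 0], [0, 0, 0]]'

```text
time_s: 16.37
position: [0.5322, 0.2768, 0.1164]
tool_rot: [[-0.005, 1.0, 0.0], [1.0, 0.005, 0.001], [0.001, 0.0, -1.0]]
ft_force: [0.9, 5.6, 2.5]
grip_width: 0.0
gripper_force: 2.7
```

```bash
python3 chk.py w8 | head -11
```

```text
[0.5322 0.2768 0.1164] 16.3667
0.06 3993 x [0.5138 0.5494] y [0.2685 0.3096]
0.07 380 x [0.5104 0.5532] y [0.268  0.2694]
0.08 1278 x [0.5111 0.5525] y [0.2683 0.3039]
0.09 182 x [0.5101 0.5534] y [0.268 0.3  ]
0.10 390 x [0.5099 0.5538] y [0.2575 0.2693]
0.12 547 x [0.5197 0.5457] y [0.2843 0.2893]
0.13 844 x [0.5193 0.546 ] y [0.2841 0.2894]
0.14 1064 x [0.5194 0.546 ] y [0.2526 0.2894]
0.15 1501 x [0.5138 0.5515] y [0.2536 0.2912]
0.16 4617 x [0.4987 0.5666] y [0.2692 0.2919]
```

>>> move_arm --jaw '[0, 0, 0, 0]' --dp '[[-0.1, 0, 0], [-0.05, 0, 0], [-0.05, 0, 0], [0, 0, 0]]' --turn '[[0, 0, 0], [0, 0, 0], [0, 0, 0], [0, 0, 0]]'

```text
time_s: 16.75
position: [0.5322, 0.2761, 0.1165]
tool_rot: [[-0.005, 1.0, 0.001], [1.0, 0.005, 0.003], [0.003, 0.001, -1.0]]
ft_force: [0.6, 12.4, 1.4]
grip_width: -0.0004
gripper_force: 6.1
```

>>> move_arm --jaw '[0, 0, 0, 0, 0, 0]' --dp '[[-0.05, 0, 0], [-0.05, 0, 0], [-0.05, 0, 0], [-0.05, 0, 0], [0, 0, 0], [0, 0, 0]]' --turn '[[0, 0, 0], [0, 0, 0], [0, 0, 0], [0, 0, 0], [0, 0, 0], [0, 0, 0]]'

```text
time_s: 17.25
position: [0.5322, 0.2761, 0.1166]
tool_rot: [[-0.006, 1.0, 0.002], [1.0, 0.006, 0.007], [0.007, 0.002, -1.0]]
ft_force: [1.4, 23.2, 1.2]
grip_width: 0.0002
gripper_force: 11.2
```

```bash
python3 - <<'E'
from h import *
im,W,st=shot("scene","s9"); print(st["ft_force"],st["position"],st["joint_efforts"].round(1))
cv2.imwrite("pics/s9c.png",cv2.resize(im[190:370,250:450,::-1],(660,594),interpolation=cv2.INTER_CUBIC))
im,W,st=shot("wrist","w9");print(st["ft_force"])
Q=W.reshape(-1,3); s=Q[(Q[:,2]>.07)&(Q[:,2]<.095)&(np.abs(Q[:,0]-.532)<.02)&(Q[:,1]<.285)]; print("jaw rear",np.median(s[:,1]),"rest .2937")
E
```

```text
[ 1.35181842 23.24245696  1.18922486] [0.53220087 0.27607498 0.11655402] [-11.5 -51.7 -16.9  -4.6   1.8   0. ]
[ 3.18060258 22.75597557 -0.43227075]
jaw rear 0.26826576947133396 rest .2937
```

View pics/s9c.png

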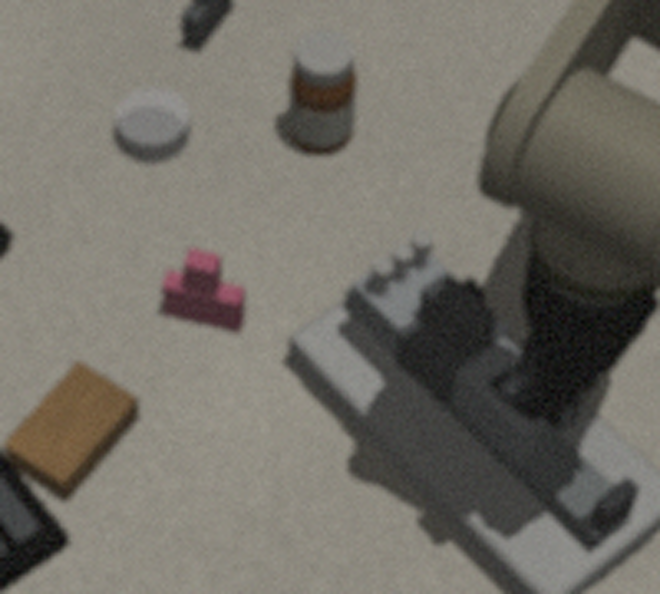

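Scene crop: the stack is closed between the tube block at (400,270) and the jaw at (480,380). The bystanders and the spare plate at (205,20) are untouched. Jaw travel is 25.5 mm, which matches 73.5 − 48, and the push of 23 N is far above the spring's.

```bash
python3 -c "
from rig import ticket
print(ticket.close_job())"
```

```text
the job is handed in; nothing more can be done
None
```

I added two plates, three on the rail in all, and handed the job in with the arm still pressing the jaw at about 23 N on the closed stack; the spare plate stays standing on the bench.

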